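# Free the press pawl and let the weight down

## Task

The weighted plate of the little cheese press is caught up on its ratchet above the filled mould. Take the release bar from the chopping board, slip its rod into the front of the press under the pawl's tail, lift the pawl gently clear of the teeth and keep it lifted, touching the press with nothing but the bar, until the plate has sunk all the way down onto the mould's wooden follower. Then draw the bar out and lay it back on the chopping board, leaving the other things where they are.

Things in the scene. Friction and masses are not known exactly. Their poses are not given: they have to be found in the camera images.
- press: Cheese press, fixed: pale wooden base 210 x 200 mm, 22 mm high, drip plate on it (top z = 25 mm), two columns at y = +-80 mm, crosshead at z = 200 to 240 mm, the upright toothed ram through it. Origin on the worktop under the ram's axis; -x is the front towards the robot. On the crosshead's front sits the catch with the pawl, which belong to this body; over 8 N from the bar is too much.
- catch_mouth (a point): On the press (x = -94 mm, y = 0, z = 197.5 mm in its frame): mouth of the catch. Its two upright cheek plates, 16 mm apart, reach forward from the crosshead to here. The catch is clamped by slotted wings up to 9 mm higher or lower than its mean; at the mean a sill joins the cheeks below (x = -94 to -82 mm, top z = 182 mm). The rod goes in level along +x, its axis at this point, 35 to 40 mm deep.
- pawl_pin (a point): Fixed mean place (x = -77 mm, z = 217 mm in the press frame) of the cross pin, 8 mm diameter, under the pawl's tail between the cheeks, for the catch at its mean height: the real pin is up to 9 mm higher or lower, to be found by feel from below. Load and spring resist with 1 to 4 N; raised 9 mm the pawl is clear of the teeth (1 to 3 N); at 9.9 mm it meets its stop and the force climbs.
- plate_face (a point): Centre of the underside of the round press plate (84 mm diameter) at the foot of the ram. Plate, rack (tooth pitch 9 mm), weight and knob are one piece of about 0.5 kg, damped: with the pawl held clear it sinks by itself at 20 to 35 mm/s; let go, the pawl springs back and catches it again. It starts 20 to 60 mm above the follower; in the first half second it settles onto the next tooth.
- mould: Round perforated steel cheese mould, 104 mm diameter, with a wooden follower on top, loose on the drip plate under the press plate; origin at the centre of its underside, top of the follower 62 mm above it.
- bar: The press's release bar, 215 mm, 0.17 kg: dark wooden handle, x = -65 to +45 mm, 20 mm wide (y), 28 mm high (z), and a straight steel rod, 8 mm diameter, to x = +150 mm. Origin inside the handle on the axis of handle and rod, near the centre of mass: grip it here across y. It lies on the chopping board (axis 14 mm above it), rod pointing roughly away from the robot.
- bar_tip (a point): The free end of the bar's steel rod, on its axis, 150 mm from the bar's origin.
- board: Wooden chopping board, 250 (x) x 360 (y) x 21 mm, fixed; origin at the centre of its underside. The bar lies on it near the middle, with a lemon towards its +y end and a lime towards its -y end.
- lemon: Lemon on the board, 71 mm long, a bystander.
- lime: Lime on the board, 57 mm long, a bystander.
- cup_big: Steel measuring cup with strip handle, 79 x 140 x 48 mm, on the worktop, a bystander.
- cup_small: Small steel measuring cup with strip handle, 47 x 108 x 26 mm, on the worktop, a bystander.
- garlic: Garlic bulb, 60 mm, on the worktop, a bystander.
- tomato: Tomato, 65 mm, on the worktop, a bystander.

How it is judged:
On the way, in this order (a step that is already met when the one before it is completed fails the run):
1. the release bar is lifted off the board (z of bar in the frame of board above 0.08 m), for 0.2 s.
2. with the bar lifting the pawl, the plate has come down more than a tooth, to less than 18 mm above the follower (contact force between bar and press above 0.8 N and z of plate_face in the frame of mould below 0.08 m), for 0.1 s.
3. the plate rests on the follower, within 3 mm (z of plate_face in the frame of mould below 0.065 m), for 0.3 s.
At the end, for the whole second after the job is handed in: The press plate rests on the mould's follower (within 3 mm, the mould still centred under it within 12 mm); the bar lies still on the chopping board, its handle's centre within the board's outline (z of plate_face in the frame of mould below 0.065 m and horizontal distance between plate_face and mould below 0.012 m and x of bar in the frame of board between -0.125 and 0.125 m and y of bar in the frame of board between -0.18 and 0.18 m and z of bar in the frame of board between 0.025 and 0.045 m and linear speed of bar below 0.02 m/s); the robot touches nothing.
It fails at once if the bar bears on the press, its pawl included, with more than 8 N: the pawl is to be lifted gently, not pried against its stop (contact force between bar and press above 8 N).
It fails at once if fingers or arm push on the press (over 2 N) (contact force between any of the fingers, the arm and press above 2 N).
It fails at once if the mould is shifted more than 15 mm (distance of mould from where it was at the start of the episode above 0.015 m).
It fails at once if another thing is moved more than 40 mm (distance of any of lemon, lime, cup_big, cup_small, garlic, tomato from where it was at the start of the episode above 0.04 m).
It also fails if it takes over 72 s, if anything falls off the work surface, if the arm or the gripper's body presses on something with over 40 N, if the wrist force passes 120 N, or if a joint passes its speed limit or range.

## Robot

A 6-joint arm with a two-finger parallel gripper is mounted at the origin on a cart in front of the work surface, level with it; the furniture and walls round the work are solid. World frame = base frame: x ahead of the robot, y to its left, z up, the work surface at z = 0. Lengths are in m, angles in rad, forces in N, time in s.
With the tool pointing down it reaches from about 0.325 to 0.875 m from the base axis. Payload 4.4 kg.
Tool frame: the origin (TCP) lies on the centre line of the jaws, within the pads' length; the fingertips stand 17 mm ahead of it and the grasp point (between the pads) lies 2 mm behind it; z points along the fingers, y is the line along which they close (so a half turn about z gives the same grasp; the last joint's range is limited). The gripper opens to 85 mm and grips with 20 to 120 N. Pads are 22 mm wide; open, the fingers measure 114 mm over their backs; the gripper's body (76 mm by 85 mm) begins 54 mm behind the grasp point. The pads swing forward as they close: fully open they stand 13 mm farther back than shut.
Start: joints at [-1.49, 0.207, 1.542, -0, 1.393, -0.15], TCP at [0.132, -0.56, 0.248] pointing down, gripper open.
Joint ranges: [-2.73, 2.73], [-0.86, 2.22], [0.23, 2.46], [-1.11, 4.25], [0.08, 2.63], [-2.82, 2.82]. Speed limits (rad/s): [2.79, 2.79, 3.14, 3.14, 3.14, 3.14].

## Interface

Orientations are given as a unit quaternion [x, y, z, w].
In Python, from rig import manip, read_camera gives the robot as it stands. The module is installed in compiled form; this text tells all that it offers.
- The arm moves only by the shell command python3 -m jog 'ROWS' [FORCE]. ROWS is JSON, one flat list of numbers, 7 for each row, row after row: the turn, a rotation vector about the tool's x, y, z scaled (see below), then the shift along the tool's x, y, z scaled (see below), then the finger opening in mm, from 0 to 85.4. A call has 1 to 8 rows; each row is the pose to reach, as a shift and turn from the pose commanded when the call began, along the tool's axes at that moment; what a row does not reach only later rows make up. The controller multiplies each number of a shift by 300 mm and each number of a turn by 45 degrees. A row lasts 1/8 s, in which the tool goes at most 62.5 mm and 10.7 degrees, less where a joint would pass 70% of its speed; a pose out of reach is approached as far as the arm can. A call with a number of a shift or a turn outside -1 to 1 is refused whole. A call with a gripper value outside its range is refused whole. The fingers move at their own pace and stop on an object; FORCE is the grip in N (left out, the last holds). Time passes only in rows, so rows that repeat a pose let the fingers close. It gives the time, the measured TCP pose, the force, the opening and the grip force at its end, in the units of the state.
- manip.read_state(): the state, without advancing time (a new reading comes with each control period).
- read_camera(name): name is "scene" or "top" or "wrist"; returns a dict with "frame" (420x560x3 uint8, red, green, blue), "range_z" (420x560 float32, m along the optical axis (not along the pixel's ray), 0 where there is no reading), "intrinsics" (3x3 intrinsics, pixels), "k1" (the pictures are not rectified: a ray, as slopes to the right and down, at radius r is drawn at 1 + k1 r^2 times it, then the intrinsics apply), "cam_to_world" (4x4, takes a point from camera to world coordinates). Camera axes: x right, y up, looking along -z (the intrinsics and any distortion apply to the point x, -y, -z); pixel columns grow to the right and rows downward; lengths in m; the calibration is good to about 2 mm. A picture is of the moment at which its call begins.
- manip.hand_in(): hands the job in; it is judged then, once.
The state is a dict: "clock": time; "joint_positions": joint angles; "joint_vel": joint speeds; "effort": joint torques, N m; "tool_pos": TCP position; "eef_rot": TCP orientation; "contact_force": force on the tool from outside, world axes, zero at the start; "wrist_torque": the same for the moment, N m; "width": finger opening in m; "gripper_force": force on a finger pad.
Only numpy, scipy, OpenCV 4.12 (cv2) and the standard library are available. Lean on these libraries where they do the work, as an engineer would, in place of code of your own. Each camera call takes 0.05 s, during which the arm holds its last target. There are 200 camera calls.

## Working session

There is one attempt and no reset: what is moved stays moved. The work goes in short steps, Python scripts to look and compute and a shell command to move; the robot and the scene stay as the last step left them, time stands still between calls to the robot, and variables do not carry over. Pictures are saved under pics/ and viewed, at most 11 in all, crops included, and the job is handed in when it is done.

```bash
mkdir -p pics; cat > h.py <<'E'
import numpy as np, cv2
from rig import manip, read_camera
from scipy.spatial.transform import Rotation as R
def shot(name,fn):
    c=read_camera(name); np.savez('pics/'+fn+'.npz',**{k:np.array(v) for k,v in c.items()})
    cv2.imwrite('pics/'+fn+'.png',cv2.cvtColor(c['frame'],cv2.COLOR_RGB2BGR)); return c
def load(fn): return dict(np.load('pics/'+fn+'.npz'))
def pt(c,u,v,z=None,plane=None):
    K=c['intrinsics'];k1=float(c['k1'])
    d=np.array([(u-K[0,2])/K[0,0],(v-K[1,2])/K[1,1]]);s=d.copy()
    for _ in range(20): s=d/(1+k1*(s@s))
    ray=np.array([s[0],-s[1],-1]); T=c['cam_to_world']
    if plane is not None:
        w=T[:3,:3]@ray; return T[:3,3]+w*(plane-T[2,3])/w[2]
    z=np.median([a for a in c['range_z'][int(v)-1:int(v)+2,int(u)-1:int(u)+2].ravel() if a>0] or [0]) if z is None else z
    return T[:3,:3]@(ray*z)+T[:3,3]
def st():
    s=manip.read_state(); print({k:np.round(v,4).tolist() for k,v in s.items()})
    return s
def cloud(c):
    K=c['intrinsics'];k1=float(c['k1']);h,w=c['range_z'].shape
    u,v=np.meshgrid(np.arange(w),np.arange(h))
    d=np.stack([(u-K[0,2])/K[0,0],(v-K[1,2])/K[1,1]],-1);s=d.copy()
    for _ in range(20): s=d/(1+k1*(s**2).sum(-1,keepdims=True))
    p=np.stack([s[...,0],-s[...,1],-np.ones((h,w))],-1)*c['range_z'][...,None]
    P=p@c['cam_to_world'][:3,:3].T+c['cam_to_world'][:3,3]; P[c['range_z']<=0]=np.nan
    return P
E
python3 - <<'E'
from h import *
st()
a=shot('scene','s0');b=shot('top','t0')
print(a['cam_to_world'][:3,3],b['cam_to_world'][:3,3],a['k1'])
E
```

```text
{'clock': 0.0, 'joint_positions': [-1.4895, 0.2075, 1.543, 0.0, 1.3935, -0.1505], 'joint_vel': [-0.0003, -0.0019, 0.0012, -0.0013, 0.0, 0.0008], 'effort': [0.0005, -38.3032, -29.1592, -0.0, 0.0105, -0.0], 'tool_pos': [0.132, -0.5589, 0.2471], 'eef_rot': [0.9933, 0.1156, 0.0, -0.0012], 'contact_force': [-0.3591, -0.204, -0.0482], 'wrist_torque': [-0.0356, 0.0177, -0.023], 'gripper_force': 0.0, 'width': 0.0854}
[-0.02750873  0.66400366  1.09645709] [0.42049517 0.05107222 1.32445601] -0.15534782110286963
```

View pics/s0.png

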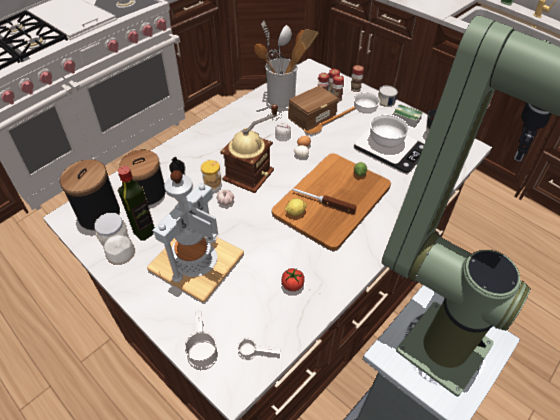

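View pics/t0.png

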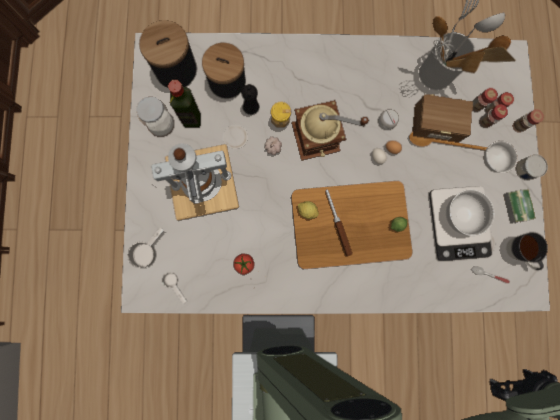

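The pictures show the press at top (203,182), and the bar on the board with its handle at about (341,238) and rod tip at (327,190). The tomato (244,264) and the cups lie in front of the press. I'll enlarge both areas to measure.

```bash
python3 - <<'E'
from h import *
a=load('s0');b=load('t0')
f=lambda c,x,y,w,h,s: cv2.resize(cv2.cvtColor(c['frame'],cv2.COLOR_RGB2BGR)[y:y+h,x:x+w],None,fx=s,fy=s,interpolation=cv2.INTER_CUBIC)
# top press crop (140,135,110,95)x4 ; scene press crop (135,150,120,150)x4 ; top bar (310,180,60,80) x5
im=np.zeros((600,800,3),np.uint8)
t=f(b,140,140,100,85,3.5);im[:t.shape[0],:350]=t
t=f(a,140,165,110,150,4);im[:600,355:795]=t
t=f(b,300,180,65,80,3.5);im[300:580,:t.shape[1]]=t
cv2.imwrite('pics/crop1.png',im)
E
```

```text
(no output)
```

View pics/crop1.png

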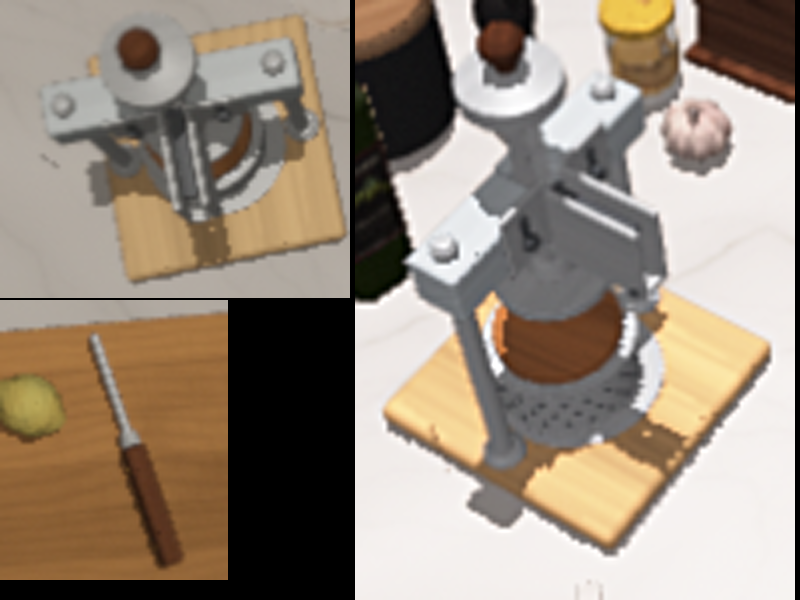

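```bash
python3 - <<'E'
from h import *
b=load('t0');a=load('s0')
g=lambda x,y:(140+x/3.5,140+y/3.5)
P=[pt(b,*g(*q),plane=.022) for q in [(128,280),(345,237),(302,15)]]
for p in P: print('base',p.round(4))
print('lens',np.linalg.norm(P[0]-P[1]),np.linalg.norm(P[1]-P[2]))
ctr=(P[0]+P[2])/2; d=P[2]-P[1]; e=P[0]-P[1]
print('ctr',ctr, 'yaw',np.degrees(np.arctan2(d[1],d[0])),np.degrees(np.arctan2(-e[0],e[1])))
s=lambda x,y:(140+(x-355)/4,165+y/4)
Q=[pt(a,*s(*q),plane=.022) for q in [(612,540),(385,412),(770,350)]]
for p in Q: print('scene base',p.round(4))
for n,c in (('top',b),('scene',a)):
  X=cloud(c).reshape(-1,3); m=(abs(X[:,2]-.240)<.004)&(np.linalg.norm(X[:,:2]-ctr[:2],axis=1)<.16)
  r=cv2.minAreaRect(X[m][:,:2].astype(np.float32)); print(n,'cross top',m.sum(),r, cv2.boxPoints(r).round(4).tolist())
h=lambda x,y:(300+x/3.5,180+(y-300)/3.5)
for n,q,z in [('tip',(94,337),.037),('hf',(132,442),.045),('hr',(170,563),.045)]: print(n,pt(b,*h(*q),plane=z), pt(b,*h(*q))[2])
# scene view of bar: colour-free, use cloud above board
X=cloud(a).reshape(-1,3); m=(X[:,2]>.03)&(X[:,2]<.06)&(abs(X[:,0]-.5)<.15)&(abs(X[:,1]+.1)<.07)
r=cv2.minAreaRect(X[m][:,:2].astype(np.float32));print('scene bar',m.sum(),r)
X=cloud(b).reshape(-1,3); m=(X[:,2]>.03)&(X[:,2]<.06)&(abs(X[:,0]-.42)<.16)&(abs(X[:,1]+.1)<.06)
r=cv2.minAreaRect(X[m][:,:2].astype(np.float32));print('top bar',m.sum(),r,X[m].max(0))
for n,u,v in [('tomato',244,264),('lemon',308,211),('lime',398,225),('cupb',144,255),('cups',171,280),('garlic',273,146)]: print(n,pt(b,u,v).round(3))
print([pt(b,*q,plane=.021).round(3).tolist() for q in [(293,190),(407,181),(412,259),(299,268)]])
E
```

```text
base [0.5554 0.3332 0.022 ]
base [0.5945 0.1421 0.022 ]
base [0.797  0.1838 0.022 ]
lens 0.19503245081889486 0.2067427633438758
ctr [0.67617063 0.25848261 0.022     ] yaw 11.631870399845342 11.561396158200175
scene base [0.5524 0.3341 0.022 ]
scene base [0.7502 0.3786 0.022 ]
scene base [0.5893 0.1495 0.022 ]
top cross top 680 ((0.6437161564826965, 0.25252002477645874), (0.11566826701164246, 0.19145509600639343), 12.041430473327637) [[0.5672000050544739, 0.33410000801086426], [0.6071000099182129, 0.1467999964952469], [0.7202000021934509, 0.17100000381469727], [0.6802999973297119, 0.3582000136375427]]
scene cross top 764 ((0.6427871584892273, 0.2538933753967285), (0.11676785349845886, 0.1966816782951355), 12.864179611206055) [[0.5640000104904175, 0.3368000090122223], [0.6078000068664551, 0.14499999582767487], [0.7215999960899353, 0.17100000381469727], [0.6777999997138977, 0.3628000020980835]]
tip [ 0.64718431 -0.1311785   0.037     ] 0.021072067806375605
hf [ 0.55308378 -0.16203463  0.045     ] 0.042571321625885616
hr [ 0.44805307 -0.1933861   0.045     ] 0.045540861656185205
scene bar 298 ((0.561382532119751, -0.1058325245976448), (0.1563018411397934, 0.11072822660207748), 16.809324264526367)
top bar 91 ((0.5553826093673706, -0.1016288697719574), (0.11713767796754837, 0.04591984674334526), 88.84567260742188) [ 0.57853808 -0.0435147   0.05994251]
tomato [0.421 0.122 0.048]
lemon [ 0.579 -0.069  0.071]
lime [ 0.538 -0.342  0.063]
cupb [ 0.448  0.436 -0.   ]
cups [0.371 0.35  0.001]
garlic [0.786 0.036 0.045]
[[0.651, -0.027, 0.021], [0.682, -0.39, 0.021], [0.436, -0.396, 0.021], [0.409, -0.045, 0.021]]
```

```bash
cat >> h.py <<'E'
def go(xyz,yaw,pitch=0):
    s=manip.read_state(); R0=R.from_quat(s['eef_rot']); y=np.radians(yaw)
    Rt=R.from_matrix(np.array([[np.cos(y),np.sin(y),0],[np.sin(y),-np.cos(y),0],[0,0,-1]]))*R.from_euler('y',pitch,degrees=True)
    print('turn/45',np.round(np.degrees((R0.inv()*Rt).as_rotvec())/45,4),'shift/300',np.round(R0.inv().apply(np.array(xyz)-s['tool_pos'])/.3,4), 'deg/mm',np.round(np.degrees((R0.inv()*Rt).as_rotvec()),2),np.round(R0.inv().apply(np.array(xyz)-s['tool_pos'])*1e3,1))
E
python3 - <<'E'
from h import *
go([.507,-.175,.2],17)
# press fit: model corners vs top + scene clouds: crosshead bolts, base edges
b=load('t0');a=load('s0')
for n,c in (('top',b),('scene',a)):
  X=cloud(c).reshape(-1,3); d=X[:,:2]-[.676,.258]; t=np.radians(12)
  x=d@[np.cos(t),np.sin(t)]; y=d@[-np.sin(t),np.cos(t)]
  for lo,hi in((.015,.03),(.195,.205),(.205,.22),(.22,.23),(.23,.236),(.236,.246),(.246,.26)):
    m=(X[:,2]>lo)&(X[:,2]<hi)&(abs(x)<.13)&(abs(y)<.13)
    if m.sum(): print(n,lo,hi,m.sum(),'x',np.percentile(x[m],[1,50,99]).round(3),'y',np.percentile(y[m],[1,50,99]).round(3))
    f=m&(x<-.04)&(x>-.1)&(abs(y)<.04)
    if f.sum()and lo>.1: print('   front',f.sum(),'x',np.percentile(x[f],[1,99]).round(4),'y',np.percentile(y[f],[2,25,50,75,98]).round(4))
E
```

```text
turn/45 [-0.0026 -0.0005 -0.0826] shift/300 [ 1.5104 -0.9582  0.1599] deg/mm [-0.12 -0.02 -3.72] [ 453.1 -287.4   48. ]
top 0.015 0.03 1996 x [-0.101 -0.05   0.106] y [-0.096 -0.025  0.101]
top 0.195 0.205 26 x [-0.091 -0.023  0.007] y [-0.094 -0.01   0.081]
   front 11 x [-0.0906 -0.0425] y [-0.0104 -0.0101 -0.0098  0.0025  0.0122]
top 0.205 0.22 121 x [-0.091 -0.018  0.013] y [-0.094 -0.01   0.094]
   front 28 x [-0.0907 -0.0412] y [-0.0102 -0.0099 -0.0088  0.011   0.0128]
top 0.22 0.23 120 x [-0.09  -0.02  -0.003] y [-0.091 -0.001  0.093]
   front 32 x [-0.0906 -0.045 ] y [-0.0102 -0.0098  0.0055  0.0111  0.0127]
top 0.23 0.236 222 x [-0.086 -0.019  0.024] y [-0.093  0.002  0.097]
   front 69 x [-0.0904 -0.0408] y [-0.01   -0.0007  0.0026  0.0062  0.0112]
top 0.236 0.246 732 x [-0.088 -0.002  0.025] y [-0.092 -0.014  0.095]
   front 70 x [-0.0904 -0.0429] y [-0.0103 -0.0078 -0.0014  0.0124  0.0157]
top 0.246 0.26 164 x [-0.085 -0.017  0.011] y [-0.083  0.012  0.087]
   front 26 x [-0.0857 -0.0404] y [-0.0099 -0.0086  0.0111  0.0138  0.0148]
scene 0.015 0.03 2300 x [-0.103 -0.049  
[... 215 characters left out ...]
18  0.018] y [-0.09   0.017  0.101]
   front 80 x [-0.0918 -0.0418] y [-0.0072 -0.0028  0.0149  0.0162  0.0175]
scene 0.22 0.23 242 x [-0.091 -0.02   0.015] y [-0.086  0.016  0.101]
   front 55 x [-0.0916 -0.044 ] y [-0.008  -0.0025  0.0149  0.0159  0.0171]
scene 0.23 0.236 226 x [-0.09  -0.021  0.021] y [-0.088  0.002  0.101]
   front 84 x [-0.0903 -0.041 ] y [-0.0073 -0.005  -0.0004  0.0138  0.0165]
scene 0.236 0.246 846 x [-0.089 -0.003  0.023] y [-0.091  0.014  0.099]
   front 105 x [-0.0915 -0.0409] y [-0.0111 -0.0061  0.0099  0.0147  0.0166]
scene 0.246 0.26 204 x [-0.084 -0.017  0.011] y [-0.082  0.008  0.09 ]
   front 29 x [-0.0885 -0.0435] y [-0.0088 -0.006  -0.0047  0.0148  0.0161]
```

```bash
python3 -m jog '[0,0,0,0.2,-0.12,0,85, 0,0,0,0.4,-0.25,0,85, 0,0,0,0.6,-0.38,0,85, 0,0,-0.04,0.78,-0.5,0,85, 0,0,-0.08,0.95,-0.6,0,85, 0,0,-0.08,0.95,-0.6,0.05,85]'; python3 - <<'E'
from h import *
go([.47,-.186,.2],17)
E
```

```text
clock: 0.85
tool_pos: [0.3704, -0.3169, 0.234]
eef_rot: [0.989, 0.149, 0.001, 0.001]
contact_force: [0.4, -0.3, -0.2]
width: 0.085
gripper_force: 0.0
turn/45 [ 0.0026 -0.0019  0.0022] shift/300 [ 0.4456 -0.3197  0.1135] deg/mm [ 0.12 -0.09  0.1 ] [133.7 -95.9  34.1]
```

```bash
python3 -m jog '[0,0,0,0.2,-0.15,0.03,85, 0,0,0,0.35,-0.25,0.08,85, 0,0,0,0.446,-0.32,0.11,85, 0,0,0,0.446,-0.32,0.11,85, 0,0,0,0.446,-0.32,0.11,85]'; python3 - <<'E'
from h import *
c=shot('wrist','w1'); print(c['cam_to_world'].round(3)); st()
E
```

```text
clock: 1.48
tool_pos: [0.4679, -0.1885, 0.2001]
eef_rot: [0.989, 0.147, -0.0, 0.0]
contact_force: [-0.1, -0.3, -0.1]
width: 0.0848
gripper_force: 0.0
[[ 0.291  0.907  0.304  0.545]
 [-0.957  0.276  0.093 -0.165]
 [-0.    -0.318  0.948  0.326]
 [ 0.     0.     0.     1.   ]]
{'clock': 1.525, 'joint_positions': [-0.5553, 0.1032, 1.764, -0.0005, 1.2744, 0.7218], 'joint_vel': [-0.014, -0.0069, -0.0031, 0.0036, -0.0017, 0.001], 'effort': [0.5801, -31.993, -27.4546, 0.0334, 0.0147, -0.0027], 'tool_pos': [0.4679, -0.189, 0.2004], 'eef_rot': [0.9892, 0.1464, -0.0001, 0.0002], 'contact_force': [-0.4455, -0.021, -0.5072], 'wrist_torque': [-0.0507, 0.0287, -0.0037], 'gripper_force': 0.0, 'width': 0.0851}
```

View pics/w1.png

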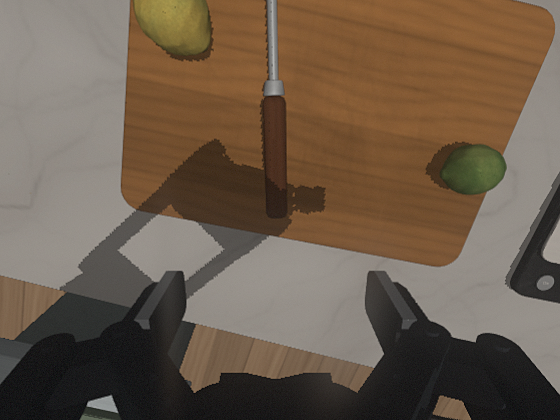

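The wrist view shows the handle from its front end at (275,96) to its rear end at (277,217), with the rod running up to (271,5). The lemon and lime are well clear.

```bash
python3 - <<'E'
from h import *
c=load('w1')
hf=pt(c,275,97,plane=.049);hr=pt(c,277,217,plane=.049);r=pt(c,271,5,plane=.037)
print(hf,hr,r,np.linalg.norm(hf-hr),[pt(c,275,v)[2].round(4) for v in(110,150,200)])
for p,q in((hf,hr),(r,hr)): print(np.degrees(np.arctan2(*(p-q)[[1,0]])))
d=(hf-hr)/np.linalg.norm(hf-hr); o=hr+.065*d; o2=hf-.045*d; print('origin',o,o2)
m=(o+o2)/2; y=np.degrees(np.arctan2(d[1],d[0])); go([m[0],m[1],.1],y)
E
```

```text
[ 0.55033456 -0.16360872  0.049     ] [ 0.45042416 -0.1959616   0.049     ] [ 0.61509687 -0.14058603  0.037     ] 0.10501807783071145 [np.float64(0.0492), np.float64(0.049), np.float64(0.0487)]
17.9429385269914
18.586584656018257
origin [ 0.51226281 -0.17593707  0.049     ] [ 0.50752319 -0.17747185  0.049     ]
turn/45 [ 0.0005  0.0004 -0.0246] shift/300 [0.146  0.0012 0.3346] deg/mm [ 0.02  0.02 -1.11] [ 43.8   0.3 100.4]
```

```bash
python3 -m jog '[0,0,-0.026,0.07,0,0.15,60, 0,0,-0.026,0.146,0,0.33,50, 0,0,-0.026,0.146,0,0.43,50, 0,0,-0.026,0.146,0,0.49,50, 0,0,-0.026,0.146,0,0.52,50, 0,0,-0.026,0.146,0,0.528,50, 0,0,-0.026,0.146,0,0.528,50]'
```

```text
clock: 2.4
tool_pos: [0.511, -0.1762, 0.0431]
eef_rot: [0.988, 0.157, 0.001, 0.001]
contact_force: [-1.0, -1.0, 0.5]
width: 0.05
gripper_force: 0.0
```

```bash
python3 -m jog '[0,0,0,0,0,0.008,30, 0,0,0,0,0,0.008,10, 0,0,0,0,0,0.008,10, 0,0,0,0,0,0.008,10, 0,0,0,0,0,0.008,10]' 110
```

```text
clock: 3.02
tool_pos: [0.5108, -0.1758, 0.0403]
eef_rot: [0.988, 0.157, 0.001, 0.0]
contact_force: [-1.2, -0.0, 5.5]
width: 0.0183
gripper_force: 108.3
```

```bash
python3 -m jog '[0,0,0,0,0,-0.05,10, 0,0,0,0,0,-0.2,10, 0,0,0,0,0,-0.4,10, 0,0,0,0,0,-0.57,10, 0,0,0,0,0,-0.65,10, 0,0,0,0,0,-0.65,10]';  python3 - <<'E'
from h import *
st(); go([.4,.2025,.235],12)
E
```

```text
clock: 3.78
tool_pos: [0.5114, -0.1761, 0.2373]
eef_rot: [0.988, 0.157, 0.002, 0.002]
contact_force: [0.1, 0.2, -1.5]
width: 0.0182
gripper_force: 107.6
{'clock': 3.775, 'joint_positions': [-0.4917, 0.1401, 1.6423, 0.0, 1.3535, 0.764], 'joint_vel': [-0.0015, 0.0456, 0.0639, 0.0012, -0.0136, 0.0007], 'effort': [0.072, -37.0377, -30.3736, 0.018, 0.093, -0.0001], 'tool_pos': [0.5114, -0.1761, 0.2373], 'eef_rot': [0.9876, 0.1569, 0.0022, 0.0017], 'contact_force': [0.0731, 0.2244, -1.5243], 'wrist_torque': [0.0417, 0.0428, 0.0105], 'gripper_force': 107.6324, 'width': 0.0182}
turn/45 [ 0.0049 -0.0052  0.1346] shift/300 [ 0.0382 -1.3148  0.0024] deg/mm [ 0.22 -0.23  6.06] [  11.5 -394.5    0.7]
```

```bash
python3 -m jog '[0,0,0.02,0,-0.1,0,10, 0,0,0.05,0,-0.28,0,10, 0,0,0.08,0,-0.46,0,10, 0,0,0.11,0,-0.64,0,10, 0.004,-0.004,0.13,0.01,-0.8,0,10, 0.004,-0.004,0.135,0.02,-0.9,0,10, 0.004,-0.004,0.135,0.02,-0.97,0,10, 0.004,-0.004,0.135,0.02,-0.97,0,10]';  python3 - <<'E'
from h import *
go([.4,.2025,.235],12)
E
```

```text
clock: 4.78
tool_pos: [0.4237, 0.104, 0.2322]
eef_rot: [0.994, 0.106, -0.004, -0.001]
contact_force: [-0.2, 0.5, -1.4]
width: 0.018
gripper_force: 107.9
turn/45 [-0.0048  0.01    0.003 ] shift/300 [-0.0081 -0.3377 -0.0079] deg/mm [-0.22  0.45  0.14] [  -2.4 -101.3   -2.4]
```

```bash
python3 -m jog '[0,0,0,0,-0.1,0,10, 0,0.004,0,-0.004,-0.22,0,10, 0,0.004,0,-0.008,-0.3,0,10, 0,0.004,0,-0.008,-0.337,0,10, 0,0.004,0,-0.008,-0.337,0,10, 0,0.004,0,-0.008,-0.337,0,10]';  python3 - <<'E'
from h import *
st(); go([.4,.2025,.235],12)
c=shot('wrist','w2'); a=shot('scene','s2'); b=shot('top','t2')
f=lambda c,x,y,w,h,s: cv2.resize(cv2.cvtColor(c['frame'],cv2.COLOR_RGB2BGR)[y:y+h,x:x+w],None,fx=s,fy=s,interpolation=cv2.INTER_CUBIC)
im=np.zeros((600,800,3),np.uint8)
im[:420,:560]=f(c,0,0,560,420,1)
t=f(a,150,180,140,100,2.5); im[420:600,0:350]=t[30:210]
t=f(b,150,140,100,130,2.4); im[0:312,560:800]=t[:312]
cv2.imwrite('pics/v2.png',im)
E
```

```text
clock: 5.52
tool_pos: [0.4026, 0.2005, 0.2344]
eef_rot: [0.995, 0.104, -0.001, -0.001]
contact_force: [-0.8, 0.2, -1.6]
width: 0.0181
gripper_force: 108.2
{'clock': 5.525, 'joint_positions': [0.2676, -0.0535, 1.8502, 0.0024, 1.3456, 1.6298], 'joint_vel': [-0.0041, -0.0044, 0.0001, 0.0022, 0.0008, 0.0025], 'effort': [0.2409, -26.9401, -29.3691, 0.0264, -0.0134, -0.0029], 'tool_pos': [0.4026, 0.2005, 0.2344], 'eef_rot': [0.9946, 0.1038, -0.0005, -0.0011], 'contact_force': [-0.7885, 0.2124, -1.5507], 'wrist_torque': [0.0521, 0.0103, 0.0266], 'gripper_force': 108.1803, 'width': 0.0181}
turn/45 [-0.0029  0.001  -0.0018] shift/300 [-0.0071 -0.0083 -0.0018] deg/mm [-0.13  0.05 -0.08] [-2.1 -2.5 -0.5]
```

View pics/v2.png

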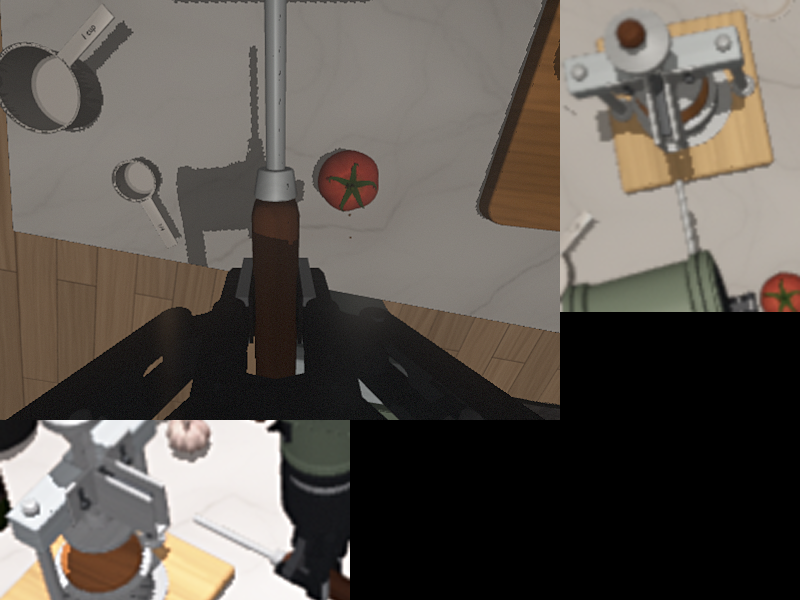

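The wrist view shows the rod straight ahead in the jaws but not its tip. In the top and scene views the rod tip is about 4 cm before the cheeks. I'll enlarge those two views.

```bash
python3 - <<'E'
from h import *
a=load('s2');b=load('t2')
f=lambda c,x,y,w,h,s: cv2.resize(cv2.cvtColor(c['frame'],cv2.COLOR_RGB2BGR)[y:y+h,x:x+w],None,fx=s,fy=s,interpolation=cv2.INTER_NEAREST)
im=np.zeros((600,800,3),np.uint8)
im[:600,:320]=f(b,180,172,40,75,8)
im[:600,320:800]=f(a,192,188,60,75,8)
cv2.imwrite('pics/v3.png',im)
E
```

```text
(no output)
```

View pics/v3.png

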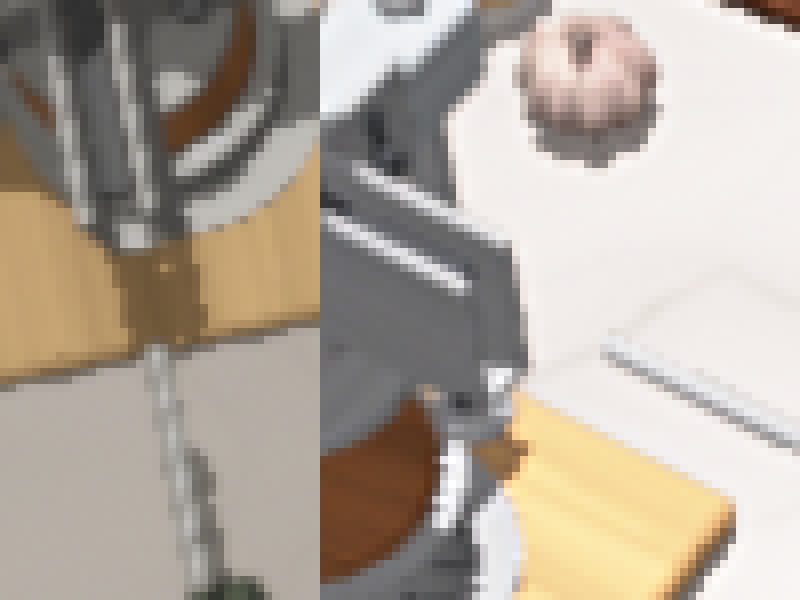

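```bash
python3 - <<'E'
from h import *
a=load('s2');b=load('t2')
tp=lambda x,y:(180+x/8-.5,172+y/8-.5); sp=lambda x,y:(192+(x-320)/8-.5,188+y/8-.5)
print('top ranges')
for n,q in [('Lc',(62,80)),('Lc',(75,160)),('Lc',(86,215)),('Rc',(130,90)),('Rc',(145,170)),('Rc',(152,205)),('sill',(130,235)),('rod',(158,360)),('rod',(180,460)),('rod',(200,560))]:
    u,v=tp(*q); z=b['range_z'][int(round(v)),int(round(u))]; print(n,pt(b,u,v,z=z).round(4))
print('scene ranges')
for n,q in [('Rc top',(375,178)),('Rc top',(490,238)),('Lc top',(345,228)),('Lc top',(460,288)),('Lc face',(490,320)),('sill',(500,380)),('rod',(625,350)),('rod',(700,385)),('rod',(780,425))]:
    u,v=sp(*q); z=a['range_z'][int(round(v)),int(round(u))]; print(n,pt(a,u,v,z=z).round(4))
X=cloud(a).reshape(-1,3); d=X[:,:2]-[.6783,.2615]; t=np.radians(12)
x=d@[np.cos(t),np.sin(t)]; y=d@[-np.sin(t),np.cos(t)]
m=(x<-.03)&(x>-.1)&(abs(y)<.02)&(X[:,2]>.1)
for l in np.arange(-.1,-.03,.01):
    k=m&(x>l)&(x<l+.01); print(l.round(3),np.percentile(X[k,2],[1,5,50,95,99]).round(4),np.percentile(y[k],[2,50,98]).round(4))
E
```

```text
top ranges
Lc [0.6332 0.261  0.242 ]
Lc [0.6064 0.2554 0.2451]
Lc [0.5887 0.2516 0.2437]
Rc [0.6298 0.2386 0.2434]
Rc [0.604  0.2335 0.2403]
Rc [0.592  0.2303 0.2439]
sill [0.5912 0.2476 0.1837]
rod [0.5428 0.2288 0.234 ]
rod [0.511  0.2221 0.2263]
rod [0.4782 0.2139 0.2329]
scene ranges
Rc top [0.641  0.2411 0.2432]
Rc top [0.5967 0.2322 0.242 ]
Lc top [0.6293 0.2626 0.2466]
Lc top [0.5854 0.2538 0.2458]
Lc face [0.5987 0.2357 0.2038]
sill [0.5891 0.2423 0.1876]
rod [0.5395 0.2292 0.2326]
rod [0.5135 0.2226 0.2319]
rod [0.4848 0.2169 0.2321]
-0.1 [0.184  0.1852 0.2112 0.2442 0.2482] [-0.0124 -0.0007  0.0134]
-0.09 [0.1871 0.1889 0.2193 0.2453 0.2466] [-0.0111 -0.0034  0.0146]
-0.08 [0.1853 0.1885 0.2312 0.2475 0.2487] [-0.0115  0.0114  0.014 ]
-0.07 [0.1863 0.1873 0.2333 0.2468 0.2482] [-0.0116  0.0116  0.0141]
-0.06 [0.1876 0.1914 0.2303 0.2467 0.2482] [-0.0114  0.012   0.0144]
-0.05 [0.1415 0.1445 0.2319 0.2465 0.2473] [-0.0115  0.0108  0.0143]
-0.04 [0.1387 0.1436 0.2328 0.3271 0.3299] [-0.0136  0.0069  0.0176]Traceback (most recent call last):
  File "<stdin>", line 14, in <module>
    return _quantile_unchecked(
        a, q, axis, out, overwrite_input, method, keepdims, weights)
    return _ureduce(a,
                    func=_quantile_ureduce_func,
    ...<5 lines>...
                    overwrite_input=overwrite_input,
                    method=method)
    r = func(a, **kwargs)
    result = _quantile(arr,
                       quantiles=q,
    ...<2 lines>...
                       out=out,
                       weights=wgt)
    slices_having_nans = np.isnan(arr[-1, ...])
                                  ~~~^^^^^^^^^
IndexError: index -1 is out of bounds for axis 0 with size 0
```

```bash
python3 - <<'E'
from h import *
c=load('w2'); g=cv2.cvtColor(c['frame'],cv2.COLOR_RGB2GRAY).astype(float)
s=manip.read_state(); R0=R.from_quat(s['eef_rot']); zax=s['tool_pos'][2]-.005
for v in (5,30,60,90,120,150,165):
    e=np.gradient(g[v-2:v+3].mean(0)); L=255+np.argmax(e[255:277]); Rr=272+np.argmin(e[272:300])
    sub=lambda i,sg:i+.5*(sg*e[i-1]-sg*e[i+1])/(sg*e[i-1]-2*sg*e[i]+sg*e[i+1])
    l,r=sub(L,1),sub(Rr,-1); p=[pt(c,u,v,plane=zax) for u in(l,r)]
    q=R0.inv().apply((p[0]+p[1])/2-s['tool_pos'])*1e3
    print(v,round(l,1),round(r,1),q.round(2),'w',np.linalg.norm(p[0]-p[1]).round(4), 'rng',pt(c,(l+r)/2,v)[2].round(4))
E
```

```text
5 273.6 283.7 [114.01   1.77   4.98] w 0.0036 rng 0.2321
30 273.7 283.7 [106.13   1.82   4.98] w 0.0037 rng 0.2325
60 257.0 277.2 [96.18 -2.48  4.99] w 0.0075 rng 0.2318
90 257.3 277.2 [85.68 -2.5   4.99] w 0.0076 rng 0.2314
120 257.3 277.2 [74.56 -2.57  5.  ] w 0.0079 rng 0.2313
150 262.8 282.6 [62.77 -0.44  4.99] w 0.0081 rng 0.2324
165 266.9 282.8 [56.61  0.44  4.99] w 0.0066 rng 0.2326
```

```bash
python3 - <<'E'
from h import *
c=load('w2'); s=manip.read_state(); R0=R.from_quat(s['eef_rot'])
P=cloud(c); Q=R0.inv().apply((P.reshape(-1,3)-s['tool_pos'])).reshape(P.shape)*1e3
for v0 in (0,30,60,90,120,150,210,230,250):
    q=Q[v0:v0+20,220:330].reshape(-1,3); m=(q[:,2]<25)&(q[:,2]>-12)&(abs(q[:,1])<14)
    q=q[m]; print(v0,m.sum(),'x',q[:,0].mean().round(1),'y',np.percentile(q[:,1],[3,97]).round(2),np.median(q[:,1]).round(2),'z',np.median(q[:,2]).round(2))
E
```

```text
0 438 x 112.1 y [-3.08  4.39] 0.64 z 2.62
30 438 x 102.6 y [-3.16  4.5 ] 0.48 z 2.47
60 420 x 92.7 y [-3.28  4.23] 0.48 z 2.53
90 399 x 82.2 y [-2.99  4.36] 0.49 z 2.36
120 399 x 71.1 y [-3.07  4.48] 0.5 z 2.43
150 432 x 58.9 y [-4.09  5.54] 0.51 z 2.64
210 950 x 36.9 y [-8.45  9.93] 0.72 z -7.25
230 950 x 28.5 y [-8.62 10.11] 0.54 z -7.71
250 1080 x 17.9 y [-12.69  12.71] 0.54 z -7.49
```

```bash
python3 - <<'E'
from h import *
a=load('s2');b=load('t2')
tp=lambda x,y:(180+x/8-.5,172+y/8-.5); sp=lambda x,y:(192+(x-320)/8-.5,188+y/8-.5)
def line(n,c,f,p,q,z):
    A,B=pt(c,*f(*p),plane=z),pt(c,*f(*q),plane=z); A,B=sorted([A,B],key=lambda k:k[0]); d=B-A
    print(n,A.round(4),B.round(4),'yaw',np.degrees(np.arctan2(d[1],d[0])).round(2),'y at .587',(A[1]+(.587-A[0])*d[1]/d[0]).round(4),'yaw11.9:',(B[1]+(.587-B[0])*.2107).round(4))
line('T Lc',b,tp,(58,50),(88,228),.244);line('T Rc',b,tp,(122,30),(154,210),.244);line('T rod',b,tp,(157,348),(204,580),.231)
line('S Lc',a,sp,(345,228),(465,290),.245);line('S Rc',a,sp,(370,176),(503,244),.245);line('S rod',a,sp,(612,348),(795,438),.2295)
E
```

```text
T Lc [0.5844 0.2508 0.244 ] [0.6428 0.2622 0.244 ] yaw 11.07 y at .587 0.2513 yaw11.9: 0.2505
T Rc [0.5903 0.2296 0.244 ] [0.6495 0.2416 0.244 ] yaw 11.43 y at .587 0.229 yaw11.9: 0.2284
T rod [0.4719 0.2127 0.231 ] [0.547  0.2297 0.231 ] yaw 12.7 y at .587 0.2387 yaw11.9: 0.2381
S Lc [0.5843 0.2529 0.245 ] [0.6305 0.2619 0.245 ] yaw 11.04 y at .587 0.2534 yaw11.9: 0.2527
S Rc [0.5897 0.2326 0.245 ] [0.6414 0.2425 0.245 ] yaw 10.87 y at .587 0.2321 yaw11.9: 0.231
S rod [0.4796 0.2159 0.2295] [0.545  0.2298 0.2295] yaw 11.98 y at .587 0.2387 yaw11.9: 0.2387
```

```bash
python3 - <<'E'
from h import *
go([.431,.2116,.2045],11)
E
```

```text
turn/45 [-0.0035  0.0002  0.02  ] shift/300 [ 0.0999 -0.0159  0.1009] deg/mm [-0.16  0.01  0.9 ] [30.  -4.8 30.3]
```

```bash
python3 -m jog '[0,0,0.01,0,-0.01,0.05,10, 0,0,0.02,0,-0.016,0.1,10, -0.003,0,0.02,0.05,-0.016,0.1,10, -0.003,0,0.02,0.1,-0.016,0.1,10, -0.003,0,0.02,0.1,-0.016,0.1,10, -0.003,0,0.02,0.1,-0.016,0.1,10, -0.003,0,0.02,0.1,-0.016,0.1,10]'; python3 - <<'E'
from h import *
st(); go([.431,.2116,.2045],11)
a=shot('scene','s3');b=shot('top','t3')
f=lambda c,x,y,w,h,s: cv2.resize(cv2.cvtColor(c['frame'],cv2.COLOR_RGB2BGR)[y:y+h,x:x+w],None,fx=s,fy=s,interpolation=cv2.INTER_NEAREST)
im=np.zeros((600,800,3),np.uint8)
im[:600,:320]=f(b,180,172,40,75,8)
im[:600,320:800]=f(a,192,188,60,75,8)
cv2.imwrite('pics/v4.png',im)
E
```

```text
clock: 6.55
tool_pos: [0.4305, 0.2124, 0.2049]
eef_rot: [0.995, 0.097, -0.0, -0.0]
contact_force: [-0.8, 0.5, -1.1]
width: 0.0181
gripper_force: 108.1
{'clock': 6.55, 'joint_positions': [0.2773, 0.0453, 1.8161, 0.0007, 1.2803, 1.6546], 'joint_vel': [-0.0007, -0.0051, 0.0042, 0.002, -0.0016, 0.0004], 'effort': [-0.0425, -30.4611, -28.6435, -0.0001, -0.0282, -0.0], 'tool_pos': [0.4305, 0.2124, 0.2049], 'eef_rot': [0.9953, 0.0965, -0.0001, -0.0003], 'contact_force': [-0.7589, 0.5417, -1.0788], 'wrist_torque': [-0.0276, 0.0487, 0.0123], 'gripper_force': 108.0996, 'width': 0.0181}
turn/45 [-0.0008  0.0003  0.0017] shift/300 [0.001  0.0029 0.0014] deg/mm [-0.04  0.01  0.08] [0.3 0.9 0.4]
```

View pics/v4.png

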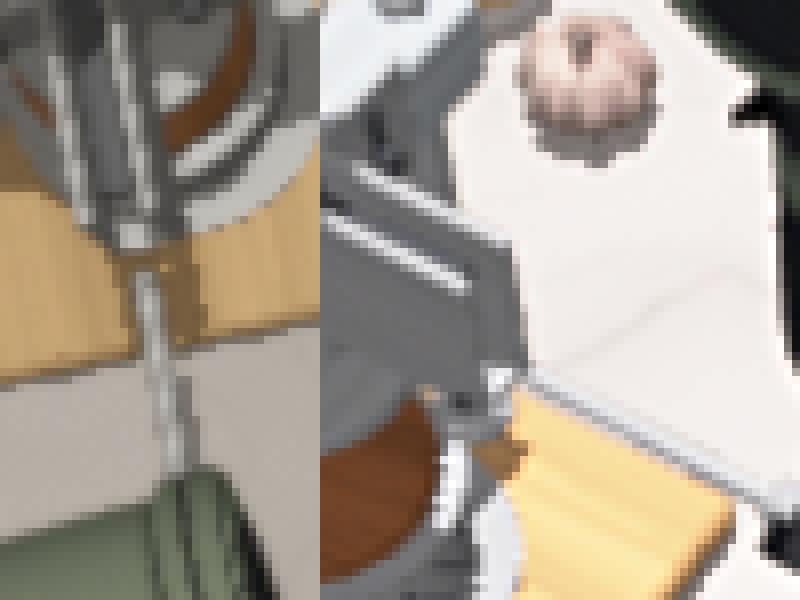

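The rod tip is now about 1 cm before the mouth, at top crop (145,272) and scene crop (522,375). The sill shows bright at top crop (115–152, 237).

```bash
python3 - <<'E'
from h import *
a=load('s3');b=load('t3')
tp=lambda x,y:(180+x/8-.5,172+y/8-.5); sp=lambda x,y:(192+(x-320)/8-.5,188+y/8-.5)
def line(n,c,f,p,q,z):
    A,B=pt(c,*f(*p),plane=z),pt(c,*f(*q),plane=z); A,B=sorted([A,B],key=lambda k:k[0]); d=B-A
    print(n,A.round(4),B.round(4),'yaw',np.degrees(np.arctan2(d[1],d[0])).round(2),'y at .587',(A[1]+(.587-A[0])*d[1]/d[0]).round(4),'yaw11:',(B[1]+(.587-B[0])*.1944).round(4))
line('T rod',b,tp,(145,272),(175,468),.201);line('S rod',a,sp,(530,378),(770,495),.2)
line('T sill L,R',b,tp,(115,240),(153,235),.186)
for n,c in (('top',b),('scene',a)):
  X=cloud(c).reshape(-1,3); m=(abs(X[:,0]-.595)<.008)&(abs(X[:,1]-.241)<.016)
  for lo in np.arange(.18,.25,.005):
    k=m&(X[:,2]>=lo)&(X[:,2]<lo+.005); print(n,lo.round(3),k.sum(),(X[k][:,1]-.1944*(X[k][:,0]-.587)).round(4).tolist()[:14])
E
```

```text
T rod [0.5104 0.2276 0.201 ] [0.5761 0.2392 0.201 ] yaw 10.02 y at .587 0.2412 yaw11: 0.2414
S rod [0.4868 0.2214 0.2   ] [0.5744 0.241  0.2   ] yaw 12.63 y at .587 0.2439 yaw11: 0.2435
T sill L,R [0.5891 0.2522 0.186 ] [0.5908 0.2393 0.186 ] yaw -82.17 y at .587 0.2673 yaw11: 0.2386
top 0.18 3 [0.251, 0.2411, 0.2357]
top 0.185 17 [0.25, 0.245, 0.2418, 0.2284, 0.245, 0.2423, 0.24, 0.2482, 0.2454, 0.2429, 0.2402, 0.2376, 0.2291, 0.2485]
top 0.19 7 [0.2509, 0.2274, 0.247, 0.2475, 0.2283, 0.2502, 0.234]
top 0.195 3 [0.2289, 0.2293, 0.2309]
top 0.2 3 [0.2502, 0.2505, 0.251]
top 0.205 2 [0.2288, 0.2292]
top 0.21 4 [0.2292, 0.2507, 0.251, 0.2307]
top 0.215 2 [0.2286, 0.2332]
top 0.22 4 [0.2289, 0.25, 0.2289, 0.2506]
top 0.225 6 [0.247, 0.2368, 0.2504, 0.2506, 0.2483, 0.243]
top 0.23 14 [0.2438, 0.2412, 0.2389, 0.244, 0.2418, 0.2391, 0.2367, 0.2289, 0.2447, 0.229, 0.2508, 0.2297, 0.2331, 0.2308]
top 0.235 5 [0.2508, 0.2465, 0.2289, 0.2503, 0.2503]
top 0.24 11 [0.2521, 0.2342, 0.2313, 0.2528, 0.2531, 0.2322, 0.2301, 0.2513, 0.2516, 0.2336, 0.2313]
top 0.245 11 [0.2313, 0.229, 0.2502, 0.2295,
[... 794 characters left out ...]
.2347, 0.2331, 0.233, 0.2304, 0.2535, 0.2552, 0.2544, 0.2547]
scene 0.22 10 [0.2331, 0.2342, 0.2344, 0.2328, 0.2328, 0.2288, 0.233, 0.2317, 0.2298, 0.2541]
scene 0.225 10 [0.234, 0.2359, 0.2342, 0.2323, 0.2319, 0.2291, 0.2327, 0.2546, 0.2545, 0.2545]
scene 0.23 19 [0.234, 0.2324, 0.2347, 0.2334, 0.2324, 0.2421, 0.2394, 0.2388, 0.2337, 0.2341, 0.2315, 0.2308, 0.2404, 0.2537]
scene 0.235 10 [0.2343, 0.2328, 0.2386, 0.2345, 0.2339, 0.2303, 0.2437, 0.2542, 0.2561, 0.2532]
scene 0.24 21 [0.2325, 0.2281, 0.2365, 0.2321, 0.2304, 0.2296, 0.2271, 0.2334, 0.2338, 0.2326, 0.2317, 0.234, 0.2338, 0.2536]
scene 0.245 9 [0.2324, 0.231, 0.2342, 0.2316, 0.2522, 0.2518, 0.2538, 0.2526, 0.2512]
scene 0.25 0 []
```

```bash
python3 -m jog '[0,0,0,0.02,0,0,10, 0,0,0,0.04,0,0,10, 0,0,0,0.055,0,0,10, 0,0,0,0.065,0,0,10, 0,0,0,0.065,0,0,10, 0,0,0,0.065,0,0,10]'; python3 - <<'E'
from h import *
st()
a=shot('scene','s4');b=shot('top','t4')
f=lambda c,x,y,w,h,s: cv2.resize(cv2.cvtColor(c['frame'],cv2.COLOR_RGB2BGR)[y:y+h,x:x+w],None,fx=s,fy=s,interpolation=cv2.INTER_NEAREST)
im=np.zeros((600,800,3),np.uint8)
im[:600,:320]=f(b,180,172,40,75,8)
im[:600,320:800]=f(a,192,188,60,75,8)
cv2.imwrite('pics/v5.png',im)
E
```

```text
clock: 7.4
tool_pos: [0.4497, 0.2161, 0.2047]
eef_rot: [0.995, 0.097, -0.0, -0.0]
contact_force: [0.1, -0.1, -1.1]
width: 0.0181
gripper_force: 108.1
{'clock': 7.4, 'joint_positions': [0.274, 0.0866, 1.7726, 0.0007, 1.2829, 1.6513], 'joint_vel': [0.0008, -0.0012, 0.0036, 0.0007, 0.001, 0.0018], 'effort': [-0.0282, -32.4183, -28.636, 0.0001, -0.0253, -0.0], 'tool_pos': [0.4497, 0.2161, 0.2047], 'eef_rot': [0.9953, 0.0965, -0.0003, -0.0003], 'contact_force': [0.1219, -0.065, -1.143], 'wrist_torque': [-0.0038, 0.0065, 0.0337], 'gripper_force': 108.0995, 'width': 0.0181}
```

View pics/v5.png

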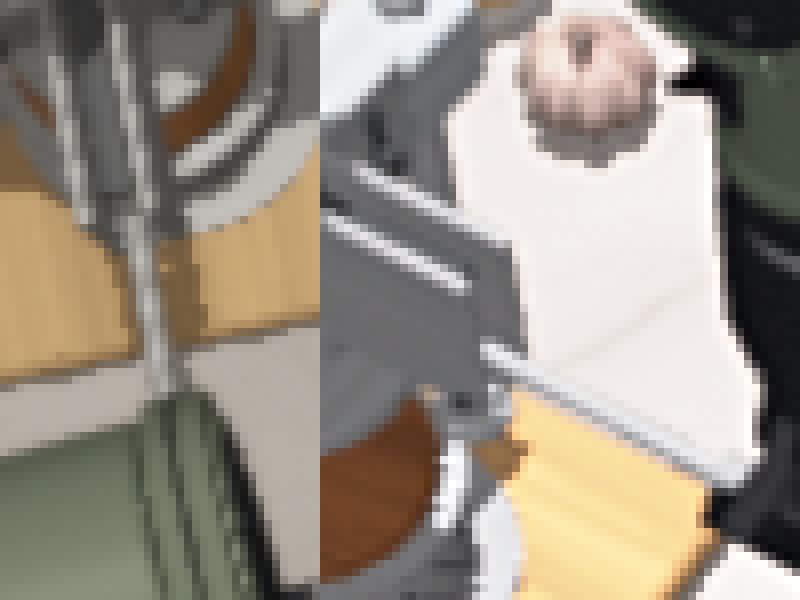

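The tip is between the cheeks, at top crop (132,215) and scene crop (485,350), about 8 mm deep and with no contact force.

```bash
python3 -m jog '[0,0,0,0.01,0,0,10, 0,0,0,0.025,0,0,10, 0,0,0,0.04,0,0,10, 0,0,0,0.05,0,0,10, 0,0,0,0.05,0,0,10, 0,0,0,0.05,0,0,10]'; python3 -c "
from h import *
b=load('t4');a=load('s4')
print(pt(b,180+132/8-.5,172+215/8-.5,plane=.202),pt(a,192+(488-320)/8-.5,188+352/8-.5,plane=.202))
X=cloud(a);st()"
```

```text
clock: 8.25
tool_pos: [0.4645, 0.219, 0.2047]
eef_rot: [0.995, 0.097, -0.0, -0.0]
contact_force: [-0.3, 0.6, -1.6]
width: 0.0185
gripper_force: 108.1
[0.59519764 0.24391331 0.202     ] [0.59054472 0.24405467 0.202     ]
{'clock': 8.25, 'joint_positions': [0.2716, 0.1176, 1.7384, 0.0007, 1.2861, 1.6489], 'joint_vel': [0.0018, -0.0017, 0.0021, -0.001, -0.0004, 0.002], 'effort': [-0.0267, -33.8672, -28.6838, 0.0001, -0.0254, -0.0], 'tool_pos': [0.4645, 0.219, 0.2047], 'eef_rot': [0.9953, 0.0965, -0.0003, -0.0003], 'contact_force': [-0.3312, 0.6238, -1.5653], 'wrist_torque': [-0.0217, 0.0317, -0.049], 'gripper_force': 108.0995, 'width': 0.0185}
```

```bash
python3 -m jog '[0,0,0,0.01,0,0,10, 0,0,0,0.025,0,0,10, 0,0,0,0.04,0,0,10, 0,0,0,0.05,0,0,10, 0,0,0,0.05,0,0,10, 0,0,0,0.05,0,0,10]'; python3 -c "
from h import *
st()
for i in range(4): read_camera('wrist'); s=manip.read_state(); print(s['contact_force'].round(2) if hasattr(s['contact_force'],'round') else s['contact_force'], s['wrist_torque'])"
```

```text
clock: 9.0
tool_pos: [0.4792, 0.2219, 0.2047]
eef_rot: [0.995, 0.097, -0.0, -0.0]
contact_force: [0.2, -0.3, -1.7]
width: 0.0183
gripper_force: 108.1
{'clock': 9.0, 'joint_positions': [0.2693, 0.1482, 1.7036, 0.0007, 1.2902, 1.6466], 'joint_vel': [-0.0006, -0.0013, 0.0005, -0.0002, -0.0001, 0.0003], 'effort': [-0.0272, -35.2997, -28.7419, 0.0003, -0.0253, -0.0], 'tool_pos': [0.4792, 0.2219, 0.2047], 'eef_rot': [0.9953, 0.0965, -0.0003, -0.0003], 'contact_force': [0.24, -0.2599, -1.6628], 'wrist_torque': [0.0183, 0.0288, 0.0614], 'gripper_force': 108.1003, 'width': 0.0183}
[ 0.16  0.73 -2.7 ] [-0.05277858  0.00344953 -0.00135153]
[ 1.02 -0.39 -1.86] [-0.00520449 -0.00255263 -0.0144135 ]
[-0.13 -0.3  -1.82] [ 0.02552     0.05049249 -0.01315152]
[ 1.02  0.46 -2.23] [ 0.04995024  0.00275422 -0.03364103]
```

```bash
cat > f.py <<'E'
from h import *
F=[];T=[]
for i in range(6): read_camera('wrist'); s=manip.read_state(); F.append(s['contact_force']);T.append(s['wrist_torque'])
print('z',s['tool_pos'][2],'F',np.mean(F,0).round(2),'T',np.mean(T,0).round(3),s['clock'])
E
python3 f.py; python3 -m jog '[0,0,0,0,0,-0.006,10, 0,0,0,0,0,-0.012,10, 0,0,0,0,0,-0.02,10, 0,0,0,0,0,-0.02,10]' >/dev/null; python3 f.py
```

```text
z 0.20484350764649484 F [ 0.1  -0.02 -1.53] T [-0.005  0.031  0.007] 9.5
z 0.21068370091426686 F [-0.03  0.47 -1.44] T [-0.017  0.02   0.005] 10.3
```

```bash
python3 -m jog '[0,0,0,0,0,-0.006,10, 0,0,0,0,0,-0.01,10, 0,0,0,0,0,-0.01,10]' >/dev/null; python3 f.py; python3 -m jog '[0,0,0,0,0,-0.004,10, 0,0,0,0,0,-0.007,10, 0,0,0,0,0,-0.007,10]' >/dev/null; python3 f.py
```

```text
z 0.21374419108744858 F [-0.14 -0.25 -1.75] T [-0.003  0.024  0.028] 10.975
z 0.21584960285475832 F [ 0.28 -0.2  -1.41] T [ 0.005  0.013 -0.01 ] 11.65
```

```bash
for i in 1; do python3 -m jog '[0,0,0,0,0,-0.004,10, 0,0,0,0,0,-0.007,10, 0,0,0,0,0,-0.007,10]' >/dev/null; python3 f.py; done; python3 -m jog '[0,0,0,0,0,-0.004,10, 0,0,0,0,0,-0.007,10, 0,0,0,0,0,-0.007,10]' >/dev/null; python3 f.py
```

```text
z 0.2179519645792716 F [-0.16  0.25 -1.82] T [-0.011  0.025  0.013] 12.325
z 0.22006572551535453 F [-0.54 -0.41 -1.86] T [ 0.01   0.023 -0.   ] 13.0
```

```bash
python3 -m jog '[0,0,0,0,0,-0.004,10, 0,0,0,0,0,-0.007,10, 0,0,0,0,0,-0.007,10]' >/dev/null; python3 f.py;  python3 -m jog '[0,0,0,0,0,-0.004,10, 0,0,0,0,0,-0.007,10, 0,0,0,0,0,-0.007,10]' >/dev/null; python3 f.py
```

```text
z 0.22206084485461303 F [ 0.08  0.11 -2.46] T [-0.022  0.109  0.009] 13.675
z 0.2240683195171807 F [ 0.29 -0.11 -4.4 ] T [-0.064  0.346 -0.014] 14.35
```

```bash
cat > k.py <<'E'
from h import *
def knob(fn=None):
    c=load(fn) if fn else read_camera('scene'); X=cloud(c).reshape(-1,3)
    m=(np.hypot(X[:,0]-.678,X[:,1]-.2615)<.035)&(X[:,2]>.25)&(X[:,2]<.5); return np.percentile(X[m,2],[50,98]).round(4)
E
python3 -c "
from k import *
print(knob('s0'),knob('s2'),knob('s4'))
P=cloud(load('s4'))
X=P.reshape(-1,3);m=(np.hypot(X[:,0]-.678,X[:,1]-.2615)<.05);print(np.histogram(X[m,2],bins=np.arange(0,.45,.01)))"
python3 -m jog '[0,0,0,0,0,-0.004,10, 0,0,0,0,0,-0.008,10, 0,0,0,0,0,-0.012,10, 0,0,0,0,0,-0.012,10]' >/dev/null; python3 f.py; python3 -c "
from k import *
print(knob())"
```

```text
[0.3277 0.3621] [0.3279 0.3623] [0.328  0.3622]
(array([  0,   0,  25,  12,  15,  18,  10, 119, 437,  23,   0,   0,   0,
        11, 239,  50,  18,   3,  14,  19,  40,  39,  78, 241, 260,  66,
        26,  28,  14,   0,   0,  68, 272, 126,  11,  66,  41,   0,   0,
         0,   0,   0,   0,   0]), array([0.  , 0.01, 0.02, 0.03, 0.04, 0.05, 0.06, 0.07, 0.08, 0.09, 0.1 ,
       0.11, 0.12, 0.13, 0.14, 0.15, 0.16, 0.17, 0.18, 0.19, 0.2 , 0.21,
       0.22, 0.23, 0.24, 0.25, 0.26, 0.27, 0.28, 0.29, 0.3 , 0.31, 0.32,
       0.33, 0.34, 0.35, 0.36, 0.37, 0.38, 0.39, 0.4 , 0.41, 0.42, 0.43,
       0.44]))
z 0.22805338139490336 F [ 0.53 -0.17 -2.92] T [0.007 0.08  0.015] 15.15
[0.3195 0.3529]
```

```bash
python3 f.py; python3 -c "
from k import *
print(knob());a=shot('scene','s5')
f=lambda c,x,y,w,h,s: cv2.resize(cv2.cvtColor(c['frame'],cv2.COLOR_RGB2BGR)[y:y+h,x:x+w],None,fx=s,fy=s,interpolation=cv2.INTER_NEAREST)
cv2.imwrite('pics/v6.png',f(a,150,165,100,100,6))
"
```

```text
z 0.22792375252988273 F [ 0.16  0.36 -2.68] T [ 0.004  0.043 -0.005] 15.5
[0.3191 0.3525]
```

View pics/v6.png

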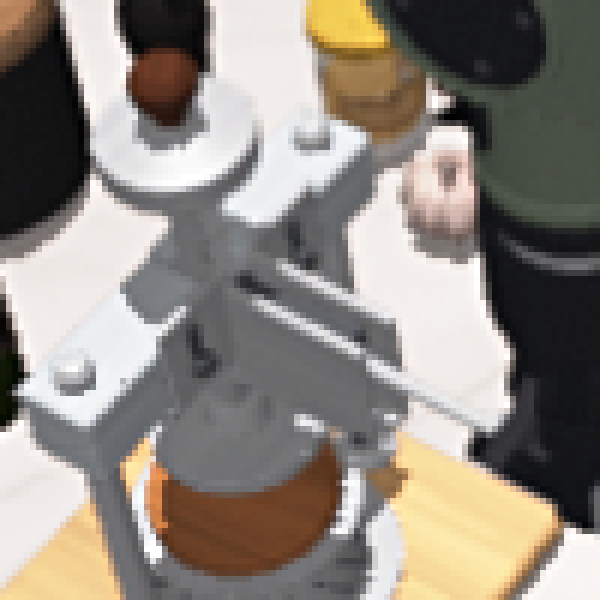

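The plate has dropped about one tooth and caught again, with the rod still seated between the cheeks (rod enters at about (370,360)). I'll keep raising it in small steps.

```bash
python3 -m jog '[0,0,0,0,0,-0.004,10, 0,0,0,0,0,-0.004,10]' >/dev/null; python3 f.py; python3 -c "
from k import *
print(knob())"; python3 -m jog '[0,0,0,0,0,-0.003,10, 0,0,0,0,0,-0.003,10]' >/dev/null; python3 f.py; python3 -c "
from k import *
print(knob())"
```

```text
z 0.22896556084250494 F [ 0.6   0.23 -2.64] T [-0.012  0.065  0.   ] 16.15
[0.3099 0.3432]
z 0.22994424725865562 F [ 0.23 -0.36 -2.57] T [0.012 0.082 0.006] 16.75
[0.2971 0.3308]
```

```bash
python3 -m jog '[0,0,0,0,0,0,10, 0,0,0,0,0,0,10]' >/dev/null; python3 f.py; python3 -c "
from k import *
print(knob(),manip.read_state()['clock'])"
```

```text
z 0.22999665937482858 F [ 0.01 -0.02 -2.72] T [-0.02   0.116 -0.002] 17.35
[0.283 0.317] 17.4
```

Still sinking, at about 21 mm/s. I'll hold.

```bash
python3 -m jog '[0,0,0,0,0,0,10, 0,0,0,0,0,0,10, 0,0,0,0,0,0,10, 0,0,0,0,0,0,10, 0,0,0,0,0,0,10, 0,0,0,0,0,0,10]' >/dev/null; python3 -c "
from k import *
print(knob(),manip.read_state()['clock'])"; python3 -m jog '[0,0,0,0,0,0,10, 0,0,0,0,0,0,10, 0,0,0,0,0,0,10, 0,0,0,0,0,0,10]' >/dev/null; python3 -c "
from k import *
print(knob(),manip.read_state()['clock'])
a=shot('scene','s6');b=shot('top','t6')
f=lambda c,x,y,w,h,s: cv2.resize(cv2.cvtColor(c['frame'],cv2.COLOR_RGB2BGR)[y:y+h,x:x+w],None,fx=s,fy=s,interpolation=cv2.INTER_NEAREST)
cv2.imwrite('pics/v7.png',f(a,150,165,100,120,5))
P=cloud(a).reshape(-1,3);m=(np.hypot(P[:,0]-.678,P[:,1]-.2615)<.05)&(P[:,2]>.02);print(np.histogram(P[m,2],bins=np.arange(.06,.36,.01))[0])"; python3 f.py
```

```text
[0.2789 0.3123] 18.2
[0.2792 0.3134] 18.75
[ 13 110 152 421  65  30  21  20  21  20  12   2  15  20  37  41  76 173
 166  33  59 259 130   8  58  47   0   0   0]
z 0.22999034731419568 F [-0.11 -0.28 -2.86] T [-0.037  0.168  0.006] 19.15
```

View pics/v7.png

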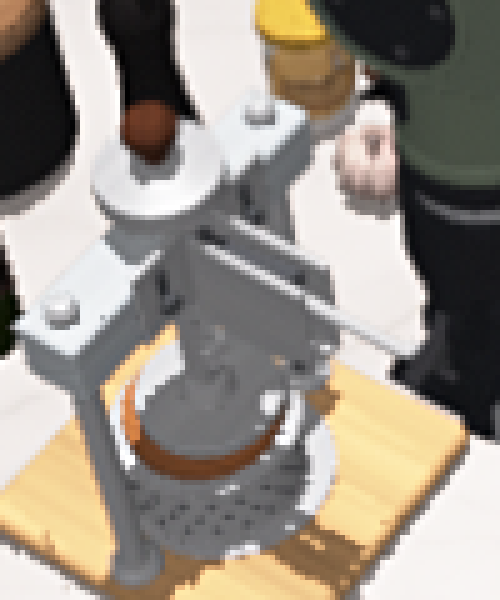

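```bash
python3 -c "
from h import *
a=load('s6');P=cloud(a); ctr=np.array([.678,.2615])
m=(np.hypot(P[...,0]-ctr[0],P[...,1]-ctr[1])<.06)
for u in (183,187,191,195):
  for v in range(246,264,1):
    f=a['frame'][v,u]; p=P[v,u]; print(u,v,f.tolist(),p.round(4).tolist(),'r',np.hypot(*(p[:2]-ctr)).round(4)) if u in(187,195) else 0
a0=load('s5');P0=cloud(a0)
"

```

```text
187 246 [120, 118, 120] [0.6773, 0.2767, 0.0949] r 0.0152
187 247 [118, 119, 120] [0.6723, 0.2802, 0.0982] r 0.0196
187 248 [116, 116, 118] [0.6704, 0.282, 0.0972] r 0.0219
187 249 [115, 115, 116] [0.6663, 0.285, 0.0992] r 0.0262
187 250 [116, 115, 116] [0.6662, 0.2858, 0.0955] r 0.027
187 251 [114, 114, 115] [0.6643, 0.2876, 0.0945] r 0.0294
187 252 [113, 113, 115] [0.6622, 0.2894, 0.0936] r 0.0321
187 253 [114, 113, 116] [0.6568, 0.2931, 0.0976] r 0.038
187 254 [120, 121, 124] [0.6531, 0.2959, 0.0993] r 0.0424
187 255 [109, 111, 112] [0.6523, 0.297, 0.0966] r 0.0438
187 256 [102, 82, 72] [0.6588, 0.2943, 0.0831] r 0.038
187 257 [108, 64, 37] [0.6559, 0.2966, 0.0836] r 0.0415
187 258 [107, 64, 36] [0.6527, 0.299, 0.0844] r 0.0452
187 259 [97, 57, 32] [0.6516, 0.3004, 0.0822] r 0.047
187 260 [95, 61, 44] [0.6488, 0.3027, 0.0825] r 0.0504
187 261 [104, 98, 97] [0.652, 0.3017, 0.0738] r 0.0479
187 262 [115, 116, 119] [0.6484, 0.3044, 0.0753] r 0.0521
187 263 [113, 112, 114] [0.6464, 0.3062, 0.0743] r 0.0547
195 246 [115, 113, 116] [0.6601, 0.262, 0.0964] r 0.0179
195 247 [115, 115, 117
[... 245 characters left out ...]
35, 0.0974] r 0.0339
195 252 [112, 112, 115] [0.6433, 0.2759, 0.0979] r 0.0375
195 253 [118, 119, 122] [0.6431, 0.2767, 0.0944] r 0.0381
195 254 [113, 114, 118] [0.6377, 0.2805, 0.0987] r 0.0446
195 255 [109, 106, 105] [0.6411, 0.2793, 0.0896] r 0.0409
195 256 [106, 65, 42] [0.6393, 0.281, 0.0885] r 0.0434
195 257 [114, 66, 36] [0.6401, 0.2812, 0.0833] r 0.0427
195 258 [97, 57, 31] [0.6375, 0.2834, 0.0833] r 0.046
195 259 [95, 59, 40] [0.6379, 0.2839, 0.0787] r 0.0459
195 260 [106, 96, 92] [0.6371, 0.2851, 0.076] r 0.0472
195 261 [120, 119, 122] [0.6351, 0.2869, 0.0751] r 0.0498
195 262 [165, 165, 167] [0.6325, 0.2891, 0.0752] r 0.0532
195 263 [157, 156, 161] [0.6314, 0.2905, 0.073] r 0.0549
```

The plate stopped with its side meeting the follower at z≈0.088 and r≈42 mm, so it rests on it; its top is at 0.097 all over. Next I lower the rod and draw it out.

```bash
python3 -m jog '[0,0,0,0,0,0.012,10, 0,0,0,0,0,0.026,10, 0,0,0,0,0,0.042,10, 0,0,0,0,0,0.058,10, 0,0,0,0,0,0.074,10, 0,0,0,0,0,0.083,10, 0,0,0,0,0,0.083,10]'; python3 f.py; python3 -c "
from k import *
print(knob())"
```

```text
clock: 20.02
tool_pos: [0.4791, 0.2219, 0.2048]
eef_rot: [0.995, 0.096, -0.0, -0.0]
contact_force: [0.0, 0.3, -1.9]
width: 0.0183
gripper_force: 107.9
z 0.20534573192489858 F [-0.01 -0.16 -1.6 ] T [ 0.01   0.018 -0.01 ] 20.325
[0.279  0.3129]
```

```bash
python3 -m jog '[0,0,0,-0.02,0,0,10, 0,0,0,-0.06,0,0,10, 0,0,0,-0.11,0,0,10, 0,0,0,-0.16,0,0,10, 0,0,0,-0.21,0,0,10, 0,0,0,-0.26,0,0,10, 0,0,0,-0.28,0,0,10, 0,0,0,-0.28,0,0,10]'; python3 -c "
from k import *
print(knob()); go([.425,.100,.235],12)"
```

```text
clock: 21.38
tool_pos: [0.3966, 0.2058, 0.2053]
eef_rot: [0.995, 0.097, 0.0, -0.0]
contact_force: [-0.2, -0.5, -1.5]
width: 0.0184
gripper_force: 107.9
[0.279  0.3134]
turn/45 [-0.0008 -0.001  -0.0205] shift/300 [ 0.0235  0.364  -0.099 ] deg/mm [-0.04 -0.05 -0.92] [  7.  109.2 -29.7]
```

```bash
python3 -m jog '[0,0,0,0,0.08,-0.02,10, 0,0,-0.02,0,0.25,-0.05,10, 0,0,-0.05,0.02,0.43,-0.07,10, 0,0,-0.09,0.05,0.6,-0.07,10, 0,0,-0.12,0.08,0.77,-0.07,10, 0,0,-0.14,0.1,0.9,-0.07,10, 0,0,-0.15,0.12,0.97,-0.07,10, 0,0,-0.15,0.12,0.97,-0.07,10]'; python3 -c "
from k import *
print(knob()); go([.511,-.176,.0405],18)"
```

```text
clock: 22.42
tool_pos: [0.4891, -0.0746, 0.2259]
eef_rot: [0.988, 0.154, 0.0, -0.0]
contact_force: [-0.5, -0.2, -1.0]
width: 0.018
gripper_force: 108.2
[0.2793 0.3134]
turn/45 [-0.0016  0.0004 -0.006 ] shift/300 [-0.0324  0.3494  0.617 ] deg/mm [-0.07  0.02 -0.27] [ -9.7 104.8 185.1]
```

```bash
python3 -m jog '[0,0,-0.006,-0.01,0.15,0.05,10, 0,0,-0.006,-0.02,0.28,0.1,10, 0,0,-0.006,-0.032,0.349,0.2,10, 0,0,-0.006,-0.032,0.349,0.35,10, 0,0,-0.006,-0.032,0.349,0.46,10, 0,0,-0.006,-0.032,0.349,0.54,10, 0,0,-0.006,-0.032,0.349,0.58,10, 0,0,-0.006,-0.032,0.349,0.58,10]'; python3 -c "
from h import *
go([.511,-.176,.0412],18)"
```

```text
clock: 23.48
tool_pos: [0.5106, -0.1744, 0.0513]
eef_rot: [0.987, 0.158, -0.001, -0.001]
contact_force: [0.7, -0.1, -1.1]
width: 0.0182
gripper_force: 108.4
turn/45 [-0.0025  0.0016  0.0032] shift/300 [-0.0002  0.0054  0.0338] deg/mm [-0.11  0.07  0.14] [-0.1  1.6 10.1]
```

```bash
python3 -m jog '[0,0,0,0,0.003,0.012,10, 0,0,0,0,0.004,0.022,10, 0,0,0,0,0.004,0.03,10, 0,0,0,0,0.004,0.033,10, 0,0,0,0,0.004,0.033,10]'; python3 f.py
```

```text
clock: 24.1
tool_pos: [0.5113, -0.1765, 0.0419]
eef_rot: [0.988, 0.157, -0.0, -0.0]
contact_force: [-0.1, -0.4, -1.2]
width: 0.018
gripper_force: 108.3
z 0.04202602723946978 F [ 0.56 -0.14 -1.66] T [-0.004 -0.008  0.008] 24.4
```

```bash
python3 -m jog '[0,0,0,0,0,0.003,10, 0,0,0,0,0,0.0045,10, 0,0,0,0,0,0.0045,10]'; python3 f.py
```

```text
clock: 24.78
tool_pos: [0.5112, -0.1765, 0.0405]
eef_rot: [0.988, 0.157, -0.0, -0.0]
contact_force: [-0.4, 0.4, -2.1]
width: 0.018
gripper_force: 108.3
z 0.04064682206879651 F [-0.28  0.05 -1.91] T [-0.006  0.038  0.013] 25.075
```

```bash
python3 -m jog '[0,0,0,0,0,0.003,10, 0,0,0,0,0,0.003,10]'; python3 f.py
```

```text
clock: 25.32
tool_pos: [0.5115, -0.1766, 0.0404]
eef_rot: [0.988, 0.157, -0.0, -0.0]
contact_force: [-2.0, 1.2, 5.0]
width: 0.0179
gripper_force: 109.3
z 0.04032842596941679 F [-2.74  1.29  5.7 ] T [0.187 0.389 0.012] 25.625
```

Touched down. I'll open the jaws to 50 mm, rise, and look.

```bash
python3 -m jog '[0,0,0,0,0,0,25, 0,0,0,0,0,0,40, 0,0,0,0,0,0,50, 0,0,0,0,0,-0.05,50, 0,0,0,0,0,-0.2,50, 0,0,0,0,0,-0.4,60, 0,0,0,0,0,-0.5,60, 0,0,0,0,0,-0.5,60]'; python3 -m jog '[0,0,0,-0.1,0,0,60, 0,0,0,-0.15,0,0,60, 0,0,0,-0.15,0,0,60]'; python3 -c "
from k import *
print(knob()); s=shot('scene','s8');c=shot('wrist','w8');b=shot('top','t8')
im=np.zeros((420,800,3),np.uint8);im[:,:560]=c['frame'];im[:240,560:]=s['frame'][150:390,130:370];cv2.imwrite('pics/v8.png',im[...,::-1])
for u,v in((244,264),(308,211),(398,225),(273,146)): print(pt(b,u,v).round(3),pt(load('t0'),u,v).round(3))"
```

```text
clock: 26.62
tool_pos: [0.5138, -0.1779, 0.1944]
eef_rot: [0.988, 0.157, 0.004, 0.002]
contact_force: [-0.3, -0.5, -0.3]
width: 0.0601
gripper_force: 0.0
clock: 27.0
tool_pos: [0.4675, -0.1905, 0.1888]
eef_rot: [0.988, 0.157, -0.001, -0.001]
contact_force: [1.1, -0.5, -0.1]
width: 0.0601
gripper_force: 0.0
[0.2793 0.3134]
[0.421 0.122 0.048] [0.421 0.122 0.048]
[ 0.579 -0.069  0.07 ] [ 0.579 -0.069  0.071]
[ 0.496 -0.202  0.514] [ 0.538 -0.342  0.063]
[0.786 0.036 0.044] [0.786 0.036 0.045]
```

View pics/v8.png

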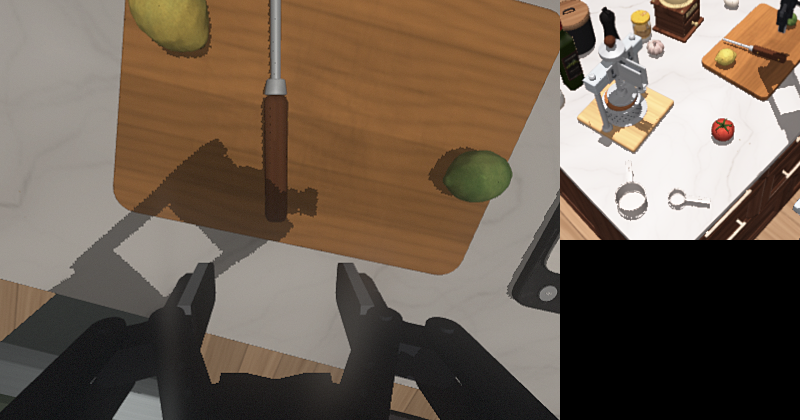

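The bar lies on the board where it started (handle at 275,95 to 276,220). The lemon, lime, tomato, garlic and cups haven't moved, the plate is down and the jaws are clear.

```bash
python3 -c "
from rig import manip
print(manip.hand_in())"
```

```text
the job is handed in; nothing more can be done
None
```

I lifted the pawl with the bar until the plate sank onto the follower, laid the bar back on the board and handed the job in at about 27 s; the last pictures show everything else in place, but no verdict came back.

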